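Hold a spring clip open round the raised wash card

TASK

Draw the wash card by its grip tab straight up out of the slotted holder as far as it goes; it stays up by itself. Then take the spring clip by its two tails, squeeze them right together so that the jaws gape, and bring the open jaws level round the card's left upright edge (left as seen from the robot), about half-way up the bare part of the edge, one jaw on either side and touching neither card nor holder. Finish while still holding the clip squeezed open there, do not let it shut or put it down, and leave the other things on the table where they are.

Things in the scene. Friction and masses are not known exactly. Their poses are not given: they have to be found in the camera images.
- holder: fixed aluminium card holder on the table, base plate 74 x 150 x 10 mm, upright slotted walls 124 mm wide (along y) whose top is 100 mm above the table; origin on the table in the plane of the card, half-way along the card's width; x is across the card (thickness; +x away from the robot at yaw 0), y along the card's width (+y is the left edge), z up. A second, lower slot behind is empty. The card rides in it and belongs to it
- card (a joint): how far the card is drawn up, m: 0 down, 0.075 at the upper stop. It slides straight up, resists with about 4 N (friction and weight), stays where it is left and cannot come off. Card: white, 4 mm thick (x), 104 mm wide (y), 110 mm tall (z); down, only its top 20 mm and the tab show above the holder, fully drawn up its side edges are bare from 100 to 195 mm above the table
- card_tab (a point): centre of the grey grip tab in the middle of the card's top edge; the tab is 10 mm thick (x of the holder), 44 mm wide (y), 24 mm tall (z); its centre is 129 mm above the table when the card is down; moves with the card; axes as the holder's
- card_edge (a point): point on the card's left upright edge (y +52 mm of the holder), 57 mm below the tab centre: half-way up the bare part once the card is fully drawn up, then 147 mm above the table; moves with the card; axes as the holder's
- clip: the spring clip: two dark steel plates, 44 mm tall as it lies, about 100 mm long, hinged on an upright pin. It lies on its side, jaws shut. Origin on the hinge pin at the underside; x runs to the jaws (tips 52 mm from the pin), -x to the two splayed tails (ends 45 mm from the pin), y across, z up along the pin. This frame belongs to the half on +y, so it turns by half of the spread when both tails are squeezed evenly. 95 g
- clip_center (a point): point on the hinge pin half-way up the clip, 22 mm above its underside; axes as the clip's. Take the clip 28 mm from here towards the tails (-x), fingers closing across (y): there the tails are about 36 mm apart over their outer faces at rest (44 mm at the ends) and 22 mm, parallel, when squeezed right together
- jaw_far (a point): middle of the inner face of the jaw tip of the half on +y (far from the robot as the clip goes on the card), 47.5 mm from the pin, half-way up the clip; meets jaw_near when shut
- jaw_near (a point): the same point of the jaw tip of the other half
- clip_spread (a joint): spread of the clip, rad: 0 shut, 0.5 at the stop with tails parallel and jaw tips about 25 mm apart; a spring shuts it, squeezing at the tails takes about 7 to 11 N
- dosing_cup: light-blue tapered plastic cup, 57 mm wide, 49 mm tall, standing upright; bystander, origin at the centre of its underside
- wash_timer: round blue-and-white dial timer, 66 mm wide, 52 mm tall; bystander, origin at the centre of its underside
- masking_tape: roll of masking tape lying flat, 98 mm wide, 25 mm tall; bystander, origin at the centre of its underside
- peg_a: wooden clothes peg, 15 x 72 x 12 mm, lying nearer the robot; bystander, origin at the centre of its underside
- peg_c: another wooden clothes peg, same size, lying to the right; bystander, origin at the centre of its underside
- soap_bar: white rounded bar, 39 x 87 x 24 mm; bystander, origin at the centre of its underside
There are look-alikes about, which are no part of the job. Several things have the shape of the clip; the one meant has the colours described above.

How it is judged:
On the way, in this order (a step that is already met when the one before it is completed fails the run):
1. the card is drawn up, and the clip still lies on the table (value of joint card above 0.063 m and height (world z) of clip_center below 0.04 m), for 0.2 s.
2. the clip is held squeezed open clear of the table (value of joint clip_spread above 0.35 rad and height (world z) of clip_center above 0.06 m and contact force between the fingers and clip above 3 N), for 0.2 s.
At the end, for the whole second after the job is handed in: Card drawn up 63 mm or more; fingers hold the clip (over 3 N) spread over 0.35 rad, still, level within 0.25 rad; jaw tips on opposite sides of the card, 1.5 mm or more off it, 5 to 32 mm past the left edge, within 25 mm of card_edge's height; clip and fingers touch neither card nor holder (value of joint card above 0.063 m and value of joint clip_spread above 0.35 rad and x of jaw_far in the frame of card_edge above 0.0035 m and x of jaw_near in the frame of card_edge below -0.0035 m and y of jaw_far in the frame of card_edge between -0.032 and -0.005 m and z of jaw_far in the frame of card_edge between -0.025 and 0.025 m and y of jaw_near in the frame of card_edge between -0.032 and -0.005 m and z of jaw_near in the frame of card_edge between -0.025 and 0.025 m and contact force between each of clip, the fingers and holder below 0.3 N and contact force between the fingers and clip above 3 N and angle between clip_center's own z axis and vertical below 0.25 rad and linear speed of clip below 0.03 m/s); the arm keeps its last pose, push and grip.
It fails at once if a bystander is pushed more than 25 mm (distance of any of dosing_cup, wash_timer, masking_tape, peg_a, peg_c, soap_bar from where it was at the start of the episode above 0.025 m).
It fails at once if the clip is rammed against the card or holder (contact force between clip and holder above 15 N).
It also fails if it takes over 51 s, if anything falls off the work surface, if the arm or the gripper's body presses on something with over 40 N, if the wrist force passes 120 N, or if a joint passes its speed limit or range.

ROBOT

A 6-joint arm with a two-finger parallel gripper is mounted at the origin on a cart in front of the work surface, level with it; the furniture and walls round the work are solid. World frame = base frame: x ahead of the robot, y to its left, z up, the work surface at z = 0. Lengths are in m, angles in rad, forces in N, time in s.
With the tool pointing down it reaches from about 0.4 to 0.925 m from the base axis. Payload 3.4 kg.
Tool frame: the origin (TCP) lies at the very end of the fingers, on their centre line; the grasp point (between the pads) lies 19 mm behind it (ctrl.grasp_offset is the distance from the TCP to the grasp point, in m); z points along the fingers, y is the line along which they close (so a half turn about z gives the same grasp; the last joint's range is limited). The gripper opens to 85 mm and grips with 20 to 120 N. Pads are 22 mm wide; open, the fingers measure 114 mm over their backs; the gripper's body (76 mm by 85 mm) begins 54 mm behind the grasp point. The pads swing forward as they close: fully open they stand 13 mm farther back than shut.
Start: joints at [-1.288, 0.307, 1.506, -0, 1.328, -0.073], TCP at [0.201, -0.539, 0.231] pointing down, gripper open.
Joint ranges: [-3.12, 3.12], [-1.05, 2.28], [0.14, 2.33], [-1.42, 4.57], [0.1, 2.73], [-2.68, 2.68]. Speed limits (rad/s): [2.57, 2.57, 3.14, 3.14, 3.14, 3.14].

INTERFACE

Orientations are given as [roll, pitch, yaw] about the fixed x, y, z axes, in that order (R = Rz(yaw) Ry(pitch) Rx(roll)).
In Python, from plant import ctrl gives the robot as it stands.
- The arm moves only by the tool carry_out, never from a script. Its argument "steps" is a list of rows, each a list of 7 numbers: the shift along the world's x, y, z in mm, then the turn, a rotation vector about the world's x, y, z in degrees, then the closure in counts, from 0 (fully open) to 255 (shut). In form: [[x, y, z, rx, ry, rz, grip], ...]. A call has 1 to 12 rows; each row is the pose to reach, as a shift and turn from the pose commanded when the call began; what a row does not reach only later rows make up. A row lasts 1/8 s, in which the tool goes at most 62.5 mm and 10.7 degrees, less where a joint would pass 70% of its speed; a pose out of reach is approached as far as the arm can. A call with a gripper value outside its range is refused whole. The fingers move at their own pace and stop on an object; "grip_force" is the grip in N (left out, the last holds). Time passes only in rows, so rows that repeat a pose let the fingers close. It gives the time, the measured TCP pose, the force, the opening and the grip force at its end, in the units of the state.
- ctrl.state(): the state, without advancing time (a new reading comes with each control period).
- ctrl.capture(name): name is "scene" or "top" or "wrist"; returns the picture (420x560x3 uint8, red, green, blue); there is no depth.
- ctrl.get_calibration(name): a dict with "intrinsics" (3x3 intrinsics, pixels), "R" (3x3) and "t" (3): a world point X has camera coordinates R X + t; the wrist camera has in their place "mount" (4x4, takes a point from camera to tool coordinates, whose origin is the TCP and whose axes are the flange's). Camera axes: x right, y down, z forward; pixel columns grow to the right and rows downward; lengths in m; the calibration is good to about 2 mm. A picture is of the moment at which its call begins: read the wrist's pose just before it. get_calibration takes no time and is no camera call.
- ctrl.sign_off(): hands the job in; it is judged then, once.
Trained networks look in the newest picture that a camera, given by its name, has taken for a name from the list of things; names that differ only in an ending like _2 or _b are one class to them, and where a whole thing is asked for, a point or a joint stands for the part that bears it (a point fixed in the world has none). Each returns a list of dicts, best first, with "p" (0 to 1); they miss things now and then, are a little off and sometimes report something else, mostly with a low value. They report only what shows in the picture. A call takes as long as a camera call. They do not tell look-alikes from the thing itself.
- ctrl.search_frame(label, camera): "location" ([column, row] in pixels, amid what is visible of it).
- ctrl.spot_point(label, camera): "location" ([column, row] in pixels: a listed point, or the origin of a listed thing).
The state is a dict: "t": time; "qpos": joint angles; "qvel": joint speeds; "tau": joint torques, N m; "position": TCP position; "orientation": TCP orientation; "ft_force": force on the tool from outside, world axes, zero at the start; "torque": the same for the moment, N m; "finger_gap": opening from 0.0 (shut) to 1.0 (fully open); "grasp_force": force on a finger pad.
Only numpy, scipy, OpenCV 4.12 (cv2) and the standard library are available. Lean on these libraries where they do the work, as an engineer would, in place of code of your own. Each camera call takes 0.05 s, during which the arm holds its last target. There are 200 camera calls.

## Working session

There is one attempt and no reset: what is moved stays moved. The work goes in short steps, Python scripts to look and compute and a tool call to move; the robot and the scene stay as the last step left them, time stands still between calls to the robot, and variables do not carry over. Pictures are saved under pics/ and viewed, at most 10 in all, crops included, and the job is handed in when it is done.

Besides the shell and the picture viewer there is one more tool, called after "Request:" in YAML: its name, and indented under it one key for each argument. carry_out: Moves the arm, as the interface text tells. Its arguments: {"type":"object","properties":{"steps":{"type":"array","items":{"type":"array","items":{"type":"number"}}},"grip_force":{"type":"number"}},"required":["steps"]}

```bash
mkdir -p pics
cat > h.py <<'E'
import numpy as np, cv2
from plant import ctrl
def snap(c,f=None):
    im=ctrl.capture(c)
    if f: cv2.imwrite('pics/'+f,cv2.cvtColor(im,cv2.COLOR_RGB2BGR))
    return im
def ray(c,px):
    k=ctrl.get_calibration(c);K=np.array(k['intrinsics']);R=np.array(k['R']);t=np.array(k['t'])
    return -R.T@t, R.T@np.linalg.solve(K,[px[0],px[1],1])
def onz(c,px,z):
    o,d=ray(c,px); return o+d*(z-o[2])/d[2]
def proj(c,X):
    k=ctrl.get_calibration(c);x=np.array(k['intrinsics'])@(np.array(k['R'])@np.array(X)+np.array(k['t']));return x[:2]/x[2]
def tri(a,pa,b,pb):
    o1,d1=ray(a,pa);o2,d2=ray(b,pb);d1/=np.linalg.norm(d1);d2/=np.linalg.norm(d2)
    s=np.linalg.lstsq(np.c_[d1,-d2],o2-o1,rcond=None)[0]
    p,q=o1+s[0]*d1,o2+s[1]*d2
    return (p+q)/2,np.linalg.norm(p-q)
E
python3 - <<'E'
from h import *
np.set_printoptions(precision=3,suppress=True)
a=snap('scene','s0.png');b=snap('top','t0.png')
cv2.imwrite('pics/both.png',cv2.cvtColor(np.vstack([a,b]),cv2.COLOR_RGB2BGR)[::1])
for l,z in [('card_tab',.129),('card_edge',.072),('holder',0),('clip',0),('clip_center',.022),('jaw_far',.022)]:
    for c in('scene','top'):
        for r in ctrl.spot_point(l,c)[:5]: print(l,c,round(r['p'],2),np.array(r['location']).round(1),onz(c,r['location'],z))
print(ctrl.state(), ctrl.grasp_offset)
E
```

```text
card_tab scene 0.87 [301.6 193.7] [ 0.525 -0.122  0.129]
card_tab scene 0.42 [236.9 269.6] [0.471 0.14  0.129]
card_tab top 0.59 [313.1 220.5] [ 0.527 -0.124  0.129]
card_edge scene 0.87 [282.5 215.8] [ 0.544 -0.074  0.072]
card_edge top 0.51 [290.1 216.6] [ 0.54  -0.078  0.072]
holder scene 0.85 [299.7 228.1] [ 0.525 -0.122  0.   ]
holder top 0.96 [312.8 227.8] [ 0.52  -0.127  0.   ]
holder top 0.61 [303.1 140.7] [ 0.719 -0.109  0.   ]
clip scene 0.75 [221.3 285.5] [ 0.539  0.142 -0.   ]
clip scene 0.71 [280.4 215.4] [ 0.594 -0.119  0.   ]
clip scene 0.66 [357.7 260. ] [ 0.349 -0.144  0.   ]
clip top 0.72 [192.3 219.8] [0.543 0.142 0.   ]
clip top 0.56 [322.8 307.1] [ 0.346 -0.146  0.   ]
clip_center scene 0.89 [217.4 278.2] [0.548 0.143 0.022]
clip_center scene 0.65 [356.9 251.6] [ 0.358 -0.148  0.022]
clip_center top 0.76 [325.5 306.3] [ 0.349 -0.15   0.022]
clip_center top 0.53 [190.1 216.5] [0.548 0.143 0.022]
clip_center top 0.47 [398.1 274.1] [ 0.416 -0.309  0.022]
jaw_far scene 0.87 [238.6 273.4] [0.522 0.1   0.022]
jaw_far scene 0.56 [344.9 258.4] [ 0.367 -0.111  0.022]
jaw_far top 0.76 [214.1 221.5] [0.537 0.09  0.022]
jaw_far top 0.5 [305.2 299. ] [ 0.366 -0.107  0.022]
{'t': 0.7, 'qpos': array([-1.288,  0.307,  1.506, -0.   ,  1.328, -0.073]), 'qvel': array([-0.001,  0.001,  0.   ,  0.001,  0.   ,  0.001]), 'tau': array([  0.001, -45.73 , -25.228,   0.   ,   0.   ,   0.   ]), 'position': array([ 0.201, -0.539,  0.231]), 'orientation': array([3.142, 0.   , 0.357]), 'ft_force': array([-0.372,  0.148, -0.423]), 'torque': array([-0.008, -0.042, -0.009]), 'grasp_force': 0.0, 'finger_gap': 1.0001308784619134} 0.0187
```

View pics/s0.png

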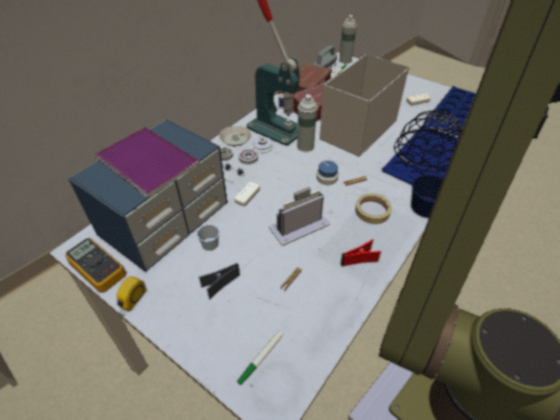

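View pics/t0.png

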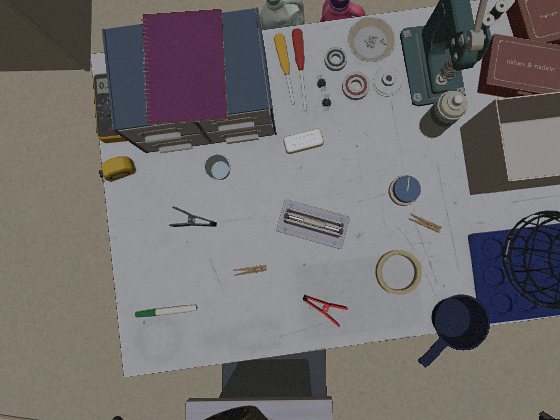

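The pictures show two clip-shaped things: a dark one at scene (220,280) and top (192,218), and a red one at scene (360,255) and top (325,308). I take the dark steel one. The holder is at top (313,224). I'll check both in a close crop.

Run:
```python
from h import *
im=cv2.imread('pics/t0.png')
a=cv2.resize(im[195:245,155:235],None,fx=8,fy=8,interpolation=cv2.INTER_CUBIC)[:, :640]
b=cv2.resize(im[192:256,268:358],None,fx=7,fy=7,interpolation=cv2.INTER_CUBIC)
s=np.zeros((600,800,3),np.uint8)
a=cv2.resize(a,(400,250));b=cv2.resize(b,(630,448))
a2=cv2.resize(im[195:245,155:235],(560,350),interpolation=cv2.INTER_CUBIC)
b2=cv2.resize(im[192:256,268:358],None,fx=6,fy=6,interpolation=cv2.INTER_CUBIC)[60:310]
s[:350,:560]=a2; s[350:,:540]=b2
cv2.imwrite('pics/c1.png',s)
```

```text
(no output)
```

View pics/c1.png

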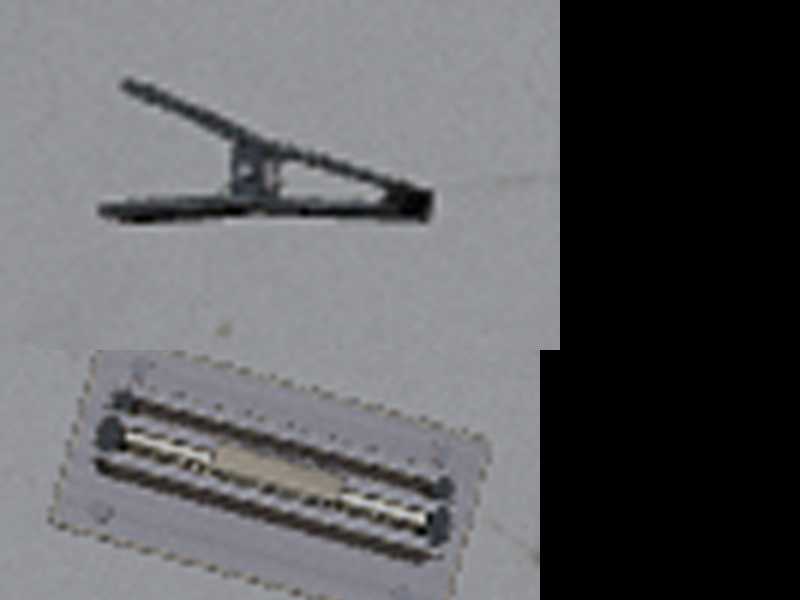

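The crop confirms the choice. The dark steel clip has jaws at right (425,203) in the crop and tails at left (125,85) and (103,210). In the holder, the white card line runs (120,432)–(430,520) with the tab in the middle.

Run:
```python
from h import *
np.set_printoptions(precision=4,suppress=True)
c=lambda u,v:(155+u/7,195+v/7); d=lambda u,v:(268+u/6,192+(v-290)/6)
t1,t2,j=[onz('top',c(*p),.044)[:2] for p in((125,85),(103,210),(425,200))]
m=(t1+t2)/2; x=(j-m)/np.linalg.norm(j-m); print('clip',t1,t2,j,'len',np.linalg.norm(j-m),'pin',m+.045*x,'xaxis deg',np.degrees(np.arctan2(x[1],x[0])))
l,r=[onz('top',d(*p),.12)[:2] for p in((120,432),(430,520))]
y=l-r; print('card',l,r,np.linalg.norm(y),(l+r)/2,'yaw deg',np.degrees(np.arctan2(-y[0],y[1])))
# base plate long edge
bl,br=[onz('top',d(*p),.01)[:2] for p in((52,522),(100,350))];print('plate short edge',bl,br,np.degrees(np.arctan2((br-bl)[1],(br-bl)[0])))
snap('scene');snap('top')
for l in('card_tab','clip_center','jaw_far','card_edge'):
    A=ctrl.spot_point(l,'scene');B=ctrl.spot_point(l,'top')
    for a in A[:2]:
        for b in B[:2]:
            X,e=tri('scene',a['location'],'top',b['location'])
            if e<.01: print(l,X,e)
```

```text
clip [0.5675 0.1751] [0.529  0.1816] [0.5304 0.0825] len 0.09751898047453883 pin [0.54   0.1341] xaxis deg -100.54949461294161
card [ 0.5385 -0.0746] [ 0.5075 -0.1768] 0.10677883225972541 [ 0.523  -0.1257] yaw deg -16.87191973724572
plate short edge [ 0.5147 -0.0469] [ 0.5782 -0.0656] -16.362868637733264
clip_center [ 0.3486 -0.1525  0.0076] 0.0041840714345432245
clip_center [0.5458 0.1412 0.0218] 0.004826287067534711
jaw_far [ 0.3688 -0.1048  0.03  ] 0.0051826970150789025
jaw_far [0.5357 0.0927 0.0129] 0.0029693272232554514
card_edge [ 0.5459 -0.0716  0.0665] 0.004472727596838332
```

Request:
carry_out:
  steps:
    - [324, 415, 19, 0, 0, 53, 0]
    - [324, 415, 19, 0, 0, 53, 0]
    - [324, 415, 19, 0, 0, 53, 0]
    - [324, 415, 19, 0, 0, 53, 0]
    - [324, 415, 19, 0, 0, 53, 0]
    - [324, 415, 19, 0, 0, 53, 0]
    - [324, 415, 19, 0, 0, 53, 0]
    - [324, 415, 19, 0, 0, 53, 0]
    - [324, 415, 19, 0, 0, 53, 0]
    - [324, 415, 19, 0, 0, 53, 0]
    - [324, 415, 19, 0, 0, 53, 0]
    - [324, 415, 19, 0, 0, 53, 0]
  grip_force: 40

```text
t: 2.7
position: [0.524, -0.1248, 0.2503]
orientation: [-3.141, 0.0, 1.28]
ft_force: [-1.1, -0.2, 0.4]
finger_gap: 1.0
grasp_force: 0.0
```

```bash
cat >> h.py <<'E'
from scipy.spatial.transform import Rotation as Ro
def wonz(px,z,s):
    k=ctrl.get_calibration('wrist');M=np.array(k['mount']);K=np.array(k['intrinsics'])
    R=Ro.from_euler('xyz',s['orientation']).as_matrix()
    o=R@M[:3,3]+s['position'];d=R@M[:3,:3]@np.linalg.solve(K,[px[0],px[1],1]);return o+d*(z-o[2])/d[2]
E
python3 - <<'E'
from h import *
np.set_printoptions(precision=4,suppress=True)
s=ctrl.state();print(s['t'],s['position'],s['orientation'],s['qpos'])
snap('wrist','w1.png')
for l,z in(('card_tab',.129),('card_edge',.072)):
    for r in ctrl.spot_point(l,'wrist')[:2]: print(l,r['p'],r['location'],wonz(r['location'],z,s))
E
```

```text
2.7 [ 0.524  -0.1248  0.2503] [-3.1412  0.0004  1.2803] [-0.312   0.242   1.5512 -0.0004  1.3488 -0.0213]
card_tab 0.74 [279.6, 196.8] [ 0.5265 -0.1226  0.129 ]
card_edge 0.66 [276.3, 126.9] [ 0.5388 -0.0713  0.072 ]
```

View pics/w1.png

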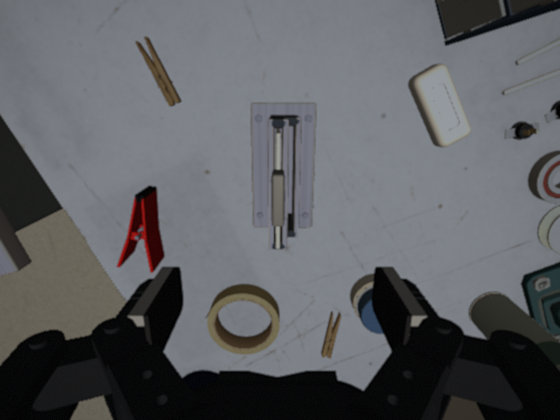

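The wrist view shows the tab at (279,197), with the card upright in the picture and so in line with the tool. I descend, close, then draw up.

Request:
carry_out:
  steps:
    - [1, 1, -50, 0, 0, 0, 0]
    - [1, 1, -100, 0, 0, 0, 0]
    - [1, 1, -133, 0, 0, 0, 0]
    - [1, 1, -133, 0, 0, 0, 120]
    - [1, 1, -133, 0, 0, 0, 255]
    - [1, 1, -133, 0, 0, 0, 255]
    - [1, 1, -133, 0, 0, 0, 255]
    - [1, 1, -133, 0, 0, 0, 255]
    - [1, 1, -133, 0, 0, 0, 255]
    - [1, 1, -133, 0, 0, 0, 255]
  grip_force: 40

```text
t: 4.1
position: [0.5252, -0.1226, 0.1188]
orientation: [-3.142, 0.0, 1.282]
ft_force: [-3.8, 0.9, 7.1]
finger_gap: 0.107
grasp_force: 40.8
```

Request:
carry_out:
  steps:
    - [0, 0, 12, 0, 0, 0, 255]
    - [0, 0, 27, 0, 0, 0, 255]
    - [0, 0, 42, 0, 0, 0, 255]
    - [0, 0, 57, 0, 0, 0, 255]
    - [0, 0, 68, 0, 0, 0, 255]
    - [0, 0, 75, 0, 0, 0, 255]
    - [0, 0, 77, 0, 0, 0, 255]
    - [0, 0, 77, 0, 0, 0, 255]

```text
t: 5.1
position: [0.5252, -0.1226, 0.1939]
orientation: [-3.14, 0.0, 1.282]
ft_force: [-4.3, -0.0, -4.2]
finger_gap: 0.107
grasp_force: 40.1
```

The card rose 75 mm. Release, rise and go over the clip.

Request:
carry_out:
  steps:
    - [0, 0, -2, 0, 0, 0, 100]
    - [0, 0, -2, 0, 0, 0, 0]
    - [0, 0, -2, 0, 0, 0, 0]
    - [0, 0, -2, 0, 0, 0, 0]
    - [0, 0, 40, 0, 0, 0, 0]
    - [0, 0, 90, 0, 0, 0, 0]
    - [0, 60, 90, 0, 0, 2, 0]
    - [10, 120, 80, 0, 0, 4, 0]
    - [20, 180, 60, 0, 0, 6, 0]
    - [24, 240, 40, 0, 0, 6, 0]
    - [24, 289, 20, 0, 0, 6, 0]
    - [24, 289, 6, 0, 0, 6, 0]

```text
t: 6.6
position: [0.5494, 0.1699, 0.1993]
orientation: [-3.141, -0.001, 1.392]
ft_force: [0.3, -1.4, -0.5]
finger_gap: 0.998
grasp_force: 0.0
```

Run:
```python
from h import *
np.set_printoptions(precision=4,suppress=True)
s=ctrl.state();print(s['t'],s['position'],s['orientation'],s['qvel'].round(2))
w=snap('wrist');t=snap('top','t2.png')
cv2.imwrite('pics/w2.png',np.hstack([cv2.cvtColor(w,4)[:,80:480],cv2.cvtColor(snap('scene'),4)[140:,140:440][:280].repeat(1,0) if 0 else np.pad(cv2.cvtColor(snap('scene'),4)[100:350,140:440],((0,170),(0,0),(0,0)))]))
for l,z in(('clip_center',.022),('clip',0),('jaw_far',.022),('jaw_near',.022)):
    for r in ctrl.spot_point(l,'wrist')[:2]: print(l,r['p'],r['location'],wonz(r['location'],z,s))
for l in('card_tab','card_edge','holder'):
  L={}
  for c in('scene','top'):
    q=ctrl.spot_point(l,c)[:1]; L[c]=q; print(l,c,q)
  if l!='holder' and all(L.values()): print(tri('scene',L['scene'][0]['location'],'top',L['top'][0]['location']))
```

```text
6.6 [0.5494 0.1699 0.1993] [-3.141  -0.001   1.3915] [-0.06  0.08  0.17 -0.05 -0.24 -0.03]
clip_center 0.58 [276.0, 214.2] [0.5424 0.1387 0.022 ]
clip 0.62 [277.4, 211.1] [0.5431 0.1345 0.    ]
jaw_far 0.78 [278.1, 250.2] [0.5373 0.0983 0.022 ]
jaw_near 0.7 [276.3, 255.0] [0.5344 0.0931 0.022 ]
card_tab scene [{'location': [303.4, 172.3], 'p': 0.68}]
card_tab top [{'location': [312.8, 219.3], 'p': 0.65}]
(array([ 0.5236, -0.1221,  0.1998]), np.float64(0.002020100765659554))
card_edge scene [{'location': [283.3, 196.3], 'p': 0.6}]
card_edge top [{'location': [286.4, 211.7], 'p': 0.9}]
(array([ 0.543 , -0.0732,  0.1426]), np.float64(0.003708301439058213))
holder scene [{'location': [299.7, 228.5], 'p': 0.73}]
holder top [{'location': [312.3, 232.2], 'p': 0.83}]
```

View pics/w2.png

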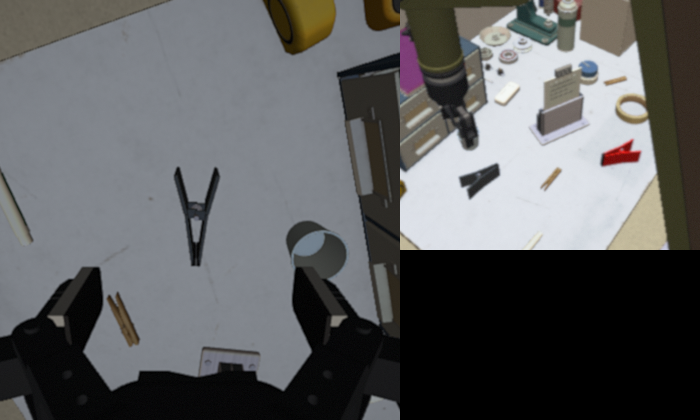

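The wrist view shows the clip in line with the tool: tail ends at (260,170) and (295,170), jaws at (276,265) in full-picture columns. The scene view shows the card standing up. Triangulation puts the tab at about 0.200 and the card edge at about 0.143, as expected within about 4 mm. I descend over the tails, then close.

Request:
carry_out:
  steps:
    - [-1, 1, -50, 0, 0, 0, 0]
    - [-1, 1, -100, 0, 0, 0, 0]
    - [-1, 1, -150, 0, 0, 0, 0]
    - [-1, 1, -180, 0, 0, 0, 0]
    - [-1, 1, -193, 0, 0, 0, 0]
    - [-1, 1, -193, 0, 0, 0, 0]

```text
t: 8.0
position: [0.5487, 0.1672, 0.0069]
orientation: [-3.141, 0.0, 1.387]
ft_force: [0.4, 0.4, 0.6]
finger_gap: 1.0
grasp_force: 0.0
```

Request:
carry_out:
  steps:
    - [0, 0, 0, 0, 0, 0, 100]
    - [0, 0, 0, 0, 0, 0, 200]
    - [0, 0, 0, 0, 0, 0, 255]
    - [0, 0, 0, 0, 0, 0, 255]
    - [0, 0, 0, 0, 0, 0, 255]
    - [0, 0, 0, 0, 0, 0, 255]
    - [0, 0, 0, 0, 0, 0, 255]

```text
t: 8.88
position: [0.5502, 0.1678, 0.0096]
orientation: [3.138, -0.002, 1.386]
ft_force: [-1.6, 1.0, 10.5]
finger_gap: 0.248
grasp_force: 39.3
```

The gap is about 21 mm, so the clip is squeezed right together. I lift it and go to a pose short of the edge.

Request:
carry_out:
  steps:
    - [0, 0, 20, 0, 0, 0, 255]
    - [0, 0, 60, 0, 0, 0, 255]
    - [0, 0, 100, 0, 0, 0, 255]
    - [0, 0, 125, 0, 0, 0, 255]
    - [5, -25, 125, 0, 0, -2, 255]
    - [10, -55, 125, 0, 0, -4, 255]
    - [18, -90, 125, 0, 0, -6, 255]
    - [25, -120, 125, 0, 0, -6, 255]
    - [25, -127, 125, 0, 0, -6, 255]
    - [25, -127, 125, 0, 0, -6, 255]

```text
t: 10.12
position: [0.5734, 0.0401, 0.1325]
orientation: [-3.141, -0.0, 1.281]
ft_force: [-0.6, -0.1, -0.3]
finger_gap: 0.243
grasp_force: 39.5
```

Run:
```python
from h import *
np.set_printoptions(precision=4,suppress=True)
s=ctrl.state();print(s['t'],s['position'],s['orientation'],s['finger_gap'],s['grasp_force'])
w=snap('wrist');t=snap('top');sc=snap('scene')
f=lambda i,r,c:cv2.cvtColor(cv2.resize(i[r:r+100,c:c+133],(400,300),interpolation=2),4)
cv2.imwrite('pics/w3.png',np.vstack([np.hstack([f(t,160,220),f(sc,150,200)]),np.hstack([cv2.cvtColor(cv2.resize(w,(400,300)),4),f(w,170,210)])]))
for l in('clip_center','jaw_far','jaw_near','card_edge','card_tab'):
  L={}
  for c in('scene','top','wrist'):
    q=ctrl.spot_point(l,c)[:1]; L[c]=q; print(l,c,[(round(a['p'],2),np.round(a['location'],1)) for a in q])
  if L['scene'] and L['top']: print('  ',*tri('scene',L['scene'][0]['location'],'top',L['top'][0]['location']))
  for q in L['wrist']: print('  w',wonz(q['location'],.204 if l=='card_tab' else .147,s))
```

```text
10.125 [0.5734 0.0401 0.1325] [-3.1413 -0.0005  1.2807] 0.24296498526443888 39.52487826347351
clip_center scene [(0.9, array([361.6, 254.6]))]
clip_center top [(0.88, array([326.7, 305.5]))]
clip_center wrist [(0.95, array([275.5, 339.5]))]
   [ 0.349  -0.1544  0.0123] 0.0027254769331754697
  w [0.5647 0.014  0.147 ]
jaw_far scene [(0.66, array([265., 202.]))]
jaw_far top [(0.69, array([270.8, 204.6]))]
jaw_far wrist [(0.44, array([464.2, 297.6]))]
   [ 0.5629 -0.0387  0.1333] 0.007889625031238618
  w [0.6524 0.0115 0.147 ]
jaw_near scene [(0.66, array([343., 263.]))]
jaw_near top [(0.72, array([305.6, 292.4]))]
jaw_near wrist []
   [ 0.3746 -0.1108 -0.0037] 0.00781213261437618
card_edge scene [(0.69, array([268.9, 202.2]))]
card_edge top [(0.69, array([286.1, 211.1]))]
card_edge wrist []
   [ 0.5586 -0.0616  0.1178] 0.028255556972150105
card_tab scene [(0.96, array([303. , 170.4]))]
card_tab top [(0.69, array([313.4, 220.8]))]
card_tab wrist []
   [ 0.522  -0.1216  0.2066] 0.0021785024330391953
```

View pics/w3.png

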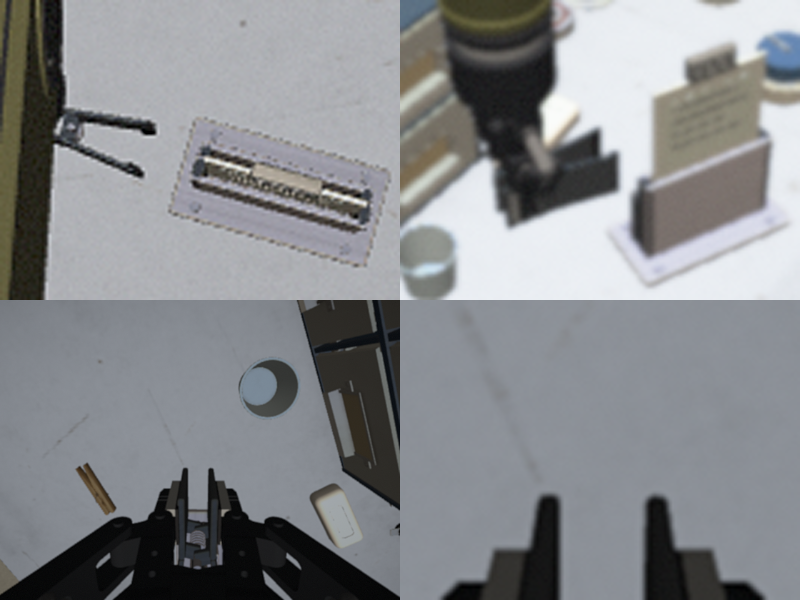

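The clip is held open and in the top crop the jaw tips are at (152,128) and (138,170), short of the holder. The card is up at right in the scene crop. I work out the remaining shift from these.

Run:
```python
from h import *
np.set_printoptions(precision=4,suppress=True)
T=lambda u,v:(220+u/3.0075,160+v/3)
f,n=[onz('top',T(*p),.167)[:2] for p in((154,128),(142,171))]
a=np.radians(-16.7);xh=np.array([np.cos(a),np.sin(a)]);yh=np.array([-xh[1],xh[0]])
e=np.array([.5255,-.1225])+.052*yh
print(f,n,'gap',np.linalg.norm(f-n),'mid',(f+n)/2,'edge',e)
for p in(f,n): print('in edge frame x,y',xh@(p-e),yh@(p-e))
tcp=np.array([.5734,.0401]); print('model jaw mid',tcp-.0745*yh, 'edge frame',xh@(tcp-e),yh@(tcp-e)-.0745)
print('edge px expected top of card', proj('top',[*e,.195]), 'in crop',(proj('top',[*e,.195])-[220,160])*3)
print('clip_center scene px', [proj('scene',[*(tcp-.028*yh),z]) for z in(.123,.145,.167)])
```

```text
[ 0.56   -0.0439] [ 0.5327 -0.036 ] gap 0.028376726790971262 mid [ 0.5464 -0.04  ] edge [ 0.5404 -0.0727]
in edge frame x,y 0.010448007675069291 0.033172035930046855
in edge frame x,y -0.01792760464255104 0.03292054245192208
model jaw mid [ 0.552  -0.0313] edge frame -0.0008451230244725175 0.04300650656264943
edge px expected top of card [286.1012 211.2831] in crop [198.3035 153.8492]
clip_center scene px [array([250.386 , 216.1035]), array([249.8789, 209.6913]), array([249.3547, 203.0619])]
```

Request:
carry_out:
  steps:
    - [2, -1, 2, 0, 0, 0, 255]
    - [0, -9, 2, 0, 0, 0, 255]
    - [-3, -19, 2, 0, 0, 0, 255]
    - [-6, -29, 2, 0, 0, 0, 255]
    - [-9, -39, 2, 0, 0, 0, 255]
    - [-12, -47, 2, 0, 0, 0, 255]
    - [-14, -53, 2, 0, 0, 0, 255]
    - [-14, -55, 2, 0, 0, 0, 255]
    - [-14, -55, 2, 0, 0, 0, 255]
    - [-14, -55, 2, 0, 0, 0, 255]

```text
t: 12.28
position: [0.5599, -0.0145, 0.1343]
orientation: [3.141, -0.0, 1.282]
ft_force: [1.0, -0.4, -0.8]
finger_gap: 0.243
grasp_force: 39.5
```

Run:
```python
from h import *
np.set_printoptions(precision=4,suppress=True)
s=ctrl.state();print(s['t'],s['position'],s['orientation'],s['finger_gap'],s['grasp_force'],s['ft_force'])
t=snap('top');sc=snap('scene')
f=lambda i,r,c:cv2.cvtColor(cv2.resize(i[r:r+75,c:c+100],(600 if 0 else 400,300),interpolation=2),4)
cv2.imwrite('pics/w4.png',np.hstack([f(t,180,250),f(sc,160,240)]))
a=np.radians(-16.7);xh=np.array([np.cos(a),np.sin(a)]);yh=np.array([-xh[1],xh[0]])
e=np.array([.5255,-.1225])+.052*yh
for nm,x,y in(('far',.0125,-.018),('near',-.0125,-.018)):
  p=e+x*xh+y*yh
  print(nm,(proj('top',[*p,.169])-[250,180])*4,[(proj('scene',[*p,z])-[240,160])*4 for z in(.125,.169)])
```

```text
12.275 [ 0.5599 -0.0145  0.1343] [ 3.1415 -0.0002  1.2821] 0.24341520368966643 39.51983034610748 [ 0.957  -0.4035 -0.8427]
far [189.4365 115.0896] [array([187.7414, 145.0813]), array([188.5277,  92.6605])]
near [175.125  165.7192] [array([208.4248, 170.2343]), array([209.9036, 117.791 ])]
```

View pics/w4.png

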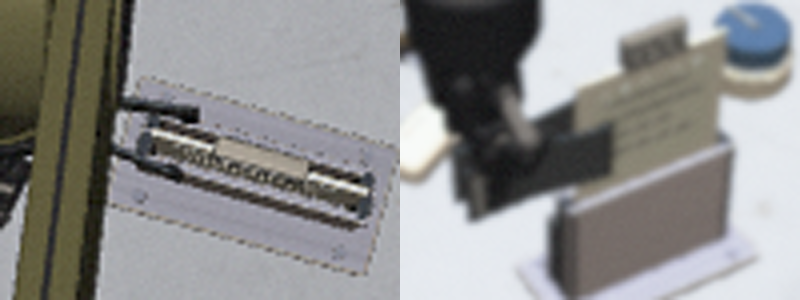

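The top crop shows the jaw tips at (198,112) and (182,174), one on each side of the card. The scene crop shows the near jaw level at rows 122–178, half-way up the bare edge and clear of the holder. Both agree with the predicted pixels within about 8 pixels of the 4x crop, and the wrist force shows no contact.

```bash
python3 -c "
from plant import ctrl
print(ctrl.sign_off())"
```

```text
the job is handed in; nothing more can be done
None
```

I drew the card up about 75 mm and handed the job in with the clip held squeezed open round its left edge, one jaw on each side; the last pictures and force reading showed no contact, but no verdict came back.

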